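# Close the turntable guard and hold the sensor head over the hub

## Robot

A 6-joint arm with a two-finger parallel gripper is mounted at the origin on the work surface. World frame = base frame: x ahead of the robot, y to its left, z up, the work surface at z = 0. Lengths are in m, angles in rad, forces in N, time in s.
With the tool pointing down it reaches from about 0.225 to 0.875 m from the base axis. Payload 3.4 kg.
Tool frame: the origin (TCP) lies at the very end of the fingers, on their centre line; the grasp point (between the pads) lies 19 mm behind it; z points along the fingers, y is the line along which they close (so a half turn about z gives the same grasp; the last joint's range is limited). The gripper opens to 85 mm and grips with 20 to 120 N. Pads are 22 mm wide; open, the fingers measure 114 mm over their backs; the gripper's body (76 mm by 85 mm) begins 54 mm behind the grasp point. The pads swing forward as they close: fully open they stand 13 mm farther back than shut.
Start: joints at [-1.243, 0.276, 1.505, -0, 1.361, -0.121], TCP at [0.249, -0.518, 0.231] pointing down, gripper open.
Joint ranges: [-2.89, 2.89], [-0.75, 2.08], [0.22, 2.7], [-1.18, 4.32], [0.11, 2.71], [-2.7, 2.7]. Speed limits (rad/s): [2.57, 2.57, 3.14, 3.14, 3.14, 3.14].

## Interface

Orientations are given as a unit quaternion [w, x, y, z].
In Python, from rig import manip, eyes gives the robot as it stands.
- The arm moves only by the tool servo_tool, never from a script. Its argument "series" is text: rows parted by semicolons, each of 7 numbers parted by spaces: the shift along the tool's x, y, z in m, then the turn, a rotation vector about the tool's x, y, z in degrees, then the closure, from 0 (fully open) to 1 (shut). In form: dx dy dz ax ay az fingers; .... A call has 1 to 5 rows; each row is the pose to reach, as a shift and turn from the pose commanded when the call began, along the tool's axes at that moment; what a row does not reach only later rows make up. A row lasts 1/10 s, in which the tool goes at most 50 mm and 8.59 degrees, less where a joint would pass 70% of its speed; a pose out of reach is approached as far as the arm can. A call with a gripper value outside its range is refused whole. The fingers move at their own pace and stop on an object; "squeeze" is the grip in N (left out, the last holds). Time passes only in rows, so rows that repeat a pose let the fingers close. It gives the time, the measured TCP pose, the force, the opening and the grip force at its end, in the units of the state.
- manip.get_state(): the state, without advancing time (a new reading comes with each control period).
- eyes.get_image(name): name is "scene" or "top"; returns the picture (400x640x3 uint8, red, green, blue); there is no depth.
- eyes.camera_info(name): a dict with "fx", "fy", "cx", "cy" (pixels), "eye" and "orientation" of the camera in the world. Camera axes: x right, y down, z forward; pixel columns grow to the right and rows downward; lengths in m; the calibration is good to about 2 mm. A picture is of the moment at which its call begins. camera_info takes no time and is no camera call.
- manip.sign_off(): hands the job in; it is judged then, once.
The state is a dict: "clock": time; "qpos": joint angles; "qd": joint speeds; "effort": joint torques, N m; "position": TCP position; "ee_rot": TCP orientation; "contact_force": force on the tool from outside, world axes, zero at the start; "moment": the same for the moment, N m; "width": finger opening in m; "gripper_force": force on a finger pad.
Only numpy, scipy, OpenCV 4.12 (cv2) and the standard library are available. Lean on these libraries where they do the work, as an engineer would, in place of code of your own. Each camera call takes 0.05 s, during which the arm holds its last target. There are 200 camera calls.

## Task

First close the open side of the turntable's guard: lay the square wooden bar across the two forks, down between the pins of both, roughly centred, and let go of it. Then pick up the sensor head, carry it over the guard without hitting anything or disturbing the bar and the other things on the table, and hold it upright about 10 mm above the raised rectangular key on the hub, centred over it and lined up with it, not touching. Finish while still holding it there: do not put it down or let go.

Things in the scene. Friction and masses are not known exactly. Their poses are not given: they have to be found in the camera images.
- rig: turntable rig, fixed: grey base plate 290 (x) x 310 (y) x 8 mm; origin: centre of its underside, at table height, right below the turntable's centre; z up. Steel guard rails (10 mm rod, top at z = 85 mm, posts 12 mm thick) along three sides: y = -135 and +135 mm (x = -70 to 120 mm) and x = 120 mm. The side towards the robot (rig -x) is open and has the two forks at its ends.
- bar_seat (a point): where the bar's centre belongs: x = -125, y = 0, z = 74 mm in the rig, axes as the rig's; the bar lies along y. The forks: aluminium blocks 52 (x) x 26 (y) mm at y = -120 and +120 mm, flat tops 64 mm above the table; on each two upright steel pins, 10 mm thick, tapered, tops 98 mm above the table, at x = -19 and +19 mm from here, leaving a 28 mm gap.
- disc: the turntable, fixed (does not turn) above the rig's origin at any angle within 0.6 rad of the rig: black disc 190 mm across, top 34 mm above the table; brass hub on it 68 mm across, 10 mm high; on that a raised steel key 50 (x) x 30 (y) x 8 mm. Origin: centre of its underside, 8 mm above the table; x along the key's long side, z up.
- hub_top (a point): the centre of the top face of the key on the hub, 52 mm above the table; x along the key's long side, z up
- bar: loose square bar of plain wood, 290 x 20 x 20 mm, about 90 g, lying flat on the table to one side of the rig (left or right), roughly pointing away from the robot. Origin: its centre, 10 mm above the table; x along its length.
- head: loose sensor head standing on the table on the other side of the rig: black block 50 (x) x 30 (y) x 24 mm with, centred on its top, an upright aluminium grip plate 36 (x) x 16 (y) x 45 mm, so 69 mm high in all, about 220 g. Origin: centre of its flat underside; x along the block's long side, z up. The same either way round.
- eraser: bystander: whiteboard eraser 45 x 100 x 32 mm; origin: centre of its underside
- weight: bystander: brass weight with a knob, 40 mm in diameter, 50 mm high; origin: centre of its underside
- jar: bystander: closed jar 56 mm in diameter, 70 mm high; origin: centre of its underside
- wrench: bystander: wrench lying flat; origin: underside
- driver: bystander: screwdriver lying flat; origin: underside
- collar: bystander: steel collar 50 mm in diameter, 18 mm high; origin: centre of its underside
Things that resemble listed ones, but are neither listed nor needed, are in the scene too. Leave any red look-alike of the head alone.

How it is judged:
On the way, in this order (a step that is already met when the one before it is completed fails the run):
1. the bar lies across both forks, between their pins, and is let go (x of bar in the frame of rig between -0.133 and -0.117 m and y of bar in the frame of rig between -0.02 and 0.02 m and z of bar in the frame of rig between 0.07 and 0.078 m and angle between the x axis of bar and the y axis of rig, either way round below 0.08 rad and contact force between bar and rig above 0.2 N and contact force between bar and the fingers below 0.1 N), for 0.3 s.
2. the sensor head is lifted clear of the table by the gripper (height (world z) of head above 0.055 m and contact force between head and the fingers above 0.5 N), for 0.1 s.
At the end, for the whole second after the job is handed in: Bar free on both forks (centre within 20 mm lengthwise, square within 0.08 rad). Head held still by the gripper, underside 4 to 18 mm above the key, within 8 mm of centre, long sides within 0.14 rad either way round, upright within 0.09 rad, touching neither turntable, rig nor bar (all of step 1 and z of head in the frame of hub_top between 0.004 and 0.018 m and horizontal distance between head and hub_top below 0.008 m and angle between the x axis of head and the x axis of hub_top, either way round below 0.14 rad and angle between head's own z axis and vertical below 0.09 rad and contact force between head and the fingers above 0.5 N and contact force between head and disc below 0.05 N and contact force between head and rig below 0.05 N and contact force between head and bar below 0.05 N and linear speed of each of head, bar below 0.01 m/s); the arm keeps its last pose, push and grip.
It fails at once if the sensor head hits the turntable, the guard or the bar (over 3 N) (contact force between head and disc above 3 N or contact force between head and rig above 3 N or contact force between head and bar above 3 N).
It fails at once if the sensor head is tipped over (beyond 0.6 rad) (angle between head's own z axis and vertical above 0.6 rad).
It fails at once if another thing on the table is pushed more than 25 mm (distance of any of eraser, weight, jar, wrench, driver, collar from where it was at the start of the episode above 0.025 m).
It also fails if it takes over 64 s, if anything falls off the work surface, if the arm or the gripper's body presses on something with over 40 N, if the wrist force passes 120 N, or if a joint passes its speed limit or range.

## Working session

There is one attempt and no reset: what is moved stays moved. The work goes in short steps, Python scripts to look and compute and a tool call to move; the robot and the scene stay as the last step left them, time stands still between calls to the robot, and variables do not carry over. Pictures are saved under pics/ and viewed, at most 10 in all, crops included, and the job is handed in when it is done.

Besides the shell and the picture viewer there is one more tool, called after "Call:" by a JSON object that holds its "api" and its "payload", one argument or row to a line. servo_tool: Moves the arm, as the interface text tells. Its arguments: {"type":"object","properties":{"series":{"type":"string"},"squeeze":{"type":"number"}},"required":["series"]}

```bash
mkdir -p pics; ls
python3 - <<'E'
from rig import manip, eyes
import cv2
for n in("scene","top"):
    cv2.imwrite(f"pics/{n}0.png",eyes.get_image(n)[:,:,::-1]); print(n,eyes.camera_info(n))
print(manip.get_state())
E
```

```text
pics
scene {'fx': 464.4615773358224, 'fy': 464.4615773358224, 'cx': 312.62403144916095, 'cy': 210.35100856823024, 'eye': array([ 1.15302414, -0.39965312,  1.19064675]), 'orientation': array([-0.24931757,  0.83393637,  0.47227975, -0.13907808])}
top {'fx': 417.64484771920314, 'fy': 417.64484771920314, 'cx': 315.40568084531475, 'cy': 202.8772663242878, 'eye': array([0.32887055, 0.01586614, 1.28461793]), 'orientation': array([-0.05031731,  0.71408499, -0.69483396,  0.06896787])}
{'clock': 0.1, 'qpos': array([-1.24301147e+00,  2.76522340e-01,  1.50595456e+00, -3.32827169e-07,
        1.36070928e+00, -1.21010739e-01]), 'qd': array([ 0.00017883, -0.00129493, -0.00266744, -0.00076761, -0.00045529,
        0.00169288]), 'effort': array([ 1.00248206e-03, -4.17699516e+01, -2.46405888e+01, -2.51801948e-04,
        5.82948749e-03,  1.60524769e-05]), 'position': array([ 0.24932557, -0.51763567,  0.23055229]), 'ee_rot': array([-7.92488270e-04,  9.74927968e-01,  2.22519262e-01, -8.23898101e-05]), 'contact_force': array([-0.68155012, -0.57975706,  0.50129916]), 'moment': array([-0.0074117 , -0.02471841,  0.01352798]), 'gripper_force': 0.0, 'width': 0.08571358947951158}
```

View pics/top0.png

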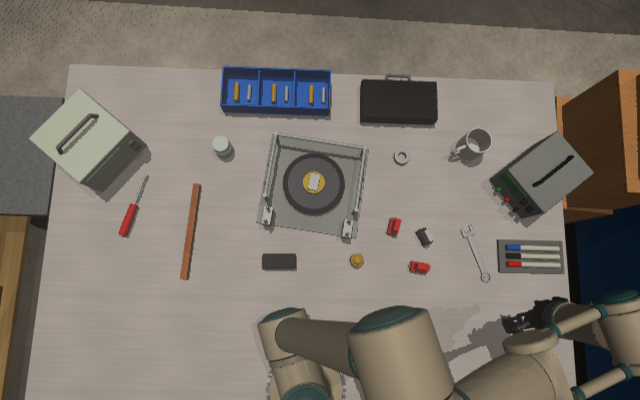

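View pics/scene0.png

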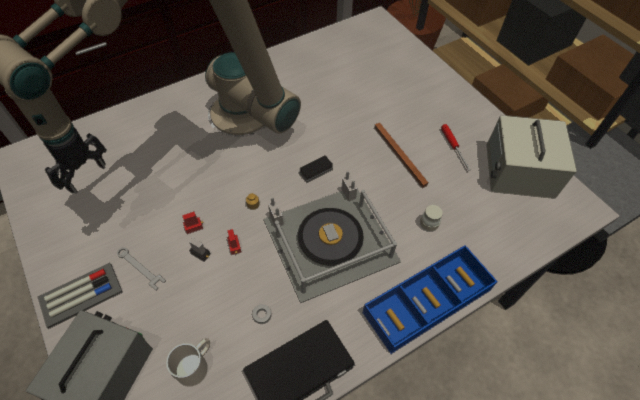

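The top view shows the bar at about (190,231), the rig centred at about (313,183) with the forks at (267,215) and (348,228), and the head at (425,236) between red look-alikes. The scene view agrees: bar at (400,155), head at (200,252), hub at (331,233).

```bash
cat > h.py <<'E'
import numpy as np, cv2
from scipy.spatial.transform import Rotation as R
from rig import manip, eyes
def cam(n):
    c=eyes.camera_info(n); q=c["orientation"]
    return c,R.from_quat([q[1],q[2],q[3],q[0]]).as_matrix()
def ray(n,p,z):
    c,M=cam(n); p=np.atleast_2d(np.asarray(p,float))
    d=np.c_[(p[:,0]-c["cx"])/c["fx"],(p[:,1]-c["cy"])/c["fy"],np.ones(len(p))]@M.T
    return c["eye"]+d*((z-c["eye"][2])/d[:,2])[:,None]
def proj(n,P):
    c,M=cam(n); d=(np.atleast_2d(P)-c["eye"])@M
    return np.c_[d[:,0]/d[:,2]*c["fx"]+c["cx"],d[:,1]/d[:,2]*c["fy"]+c["cy"]]
def rot(q): return R.from_quat([q[1],q[2],q[3],q[0]])
E
python3 - <<'E'
from h import *
t=cv2.imread("pics/top0.png"); s=cv2.imread("pics/scene0.png")
for n,im,roi in(("top",t,(165,170,60,120)),("scene",s,(365,115,70,80))):
    x,y,w,h=roi; hsv=cv2.cvtColor(im,cv2.COLOR_BGR2HSV)
    m=np.zeros(im.shape[:2],np.uint8); m[y:y+h,x:x+w]=(hsv[y:y+h,x:x+w,1]>110)*255
    c=max(cv2.findContours(m,0,1)[0],key=cv2.contourArea)
    pts=np.argwhere(m)[:,::-1]; P=ray(n,pts,.016)[:,:2].astype(np.float32)
    r=cv2.minAreaRect(P); print(n,"bar",r,P.mean(0), len(pts)); print(cv2.boxPoints(r))
a=cv2.resize(t[125:250,250:375],None,fx=4.8,fy=4.8,interpolation=2)
b=cv2.resize(t[210:285,380:480],None,fx=2,fy=2,interpolation=2)
cv2.imwrite("pics/crop1.png",a)
d=cv2.resize(s[170:300,160:410],None,fx=3.2,fy=3.2,interpolation=2); cv2.imwrite("pics/crop2.png",d)
E
```

```text
top bar ((0.4509771466255188, 0.36316657066345215), (0.019245043396949768, 0.2871713936328888), 86.37188720703125) [0.4479587  0.36338076] 613
[[0.3070703  0.36264947]
 [0.59366614 0.3444772 ]
 [0.594884   0.36368367]
 [0.30828816 0.38185593]]
scene bar ((0.4499948024749756, 0.36134830117225647), (0.02571580559015274, 0.29438552260398865), 86.30342102050781) [0.45972872 0.3615611 ] 499
[[0.3022793  0.35800707]
 [0.59605235 0.33902723]
 [0.5977103  0.36468953]
 [0.30393726 0.38366938]]
```

View pics/crop1.png

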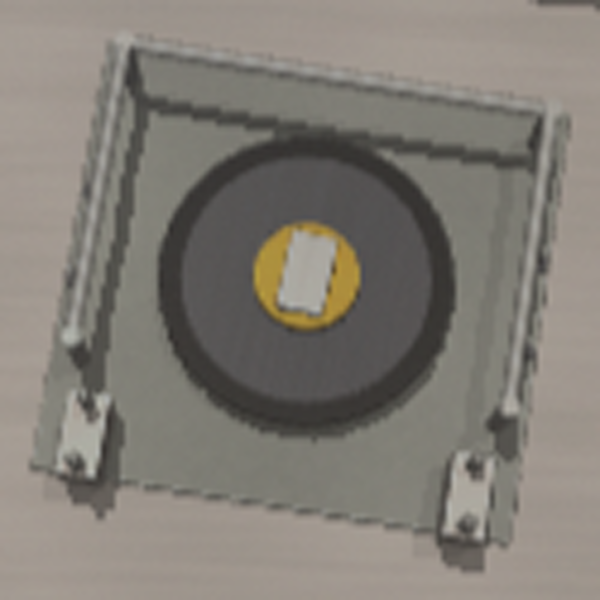

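View pics/crop2.png

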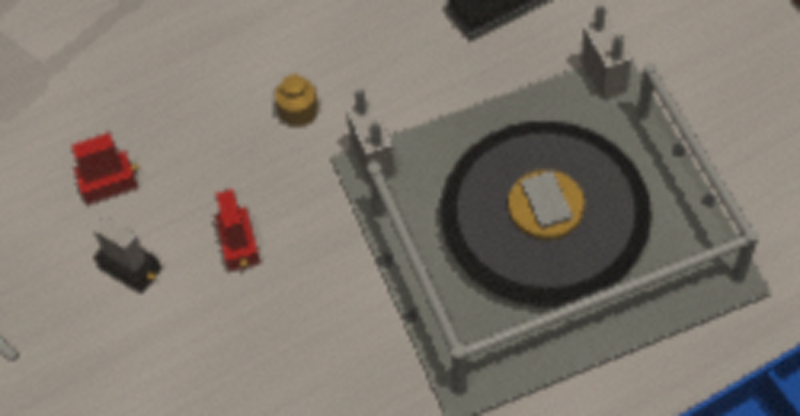

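The first crop shows the rig turned about 10° in the image, with fork tops at crop (85,435) and (470,495) and the key at (307,272), a little off the rig's angle. The second crop shows the head at (127,260) between the two red look-alikes at (105,165) and (237,235), with a small yellow mark at one end.

Run:
```python
from h import *
t=cv2.imread("pics/top0.png"); s=cv2.imread("pics/scene0.png")
def full(m,x,y): o=np.zeros((400,640),np.uint8); o[y:y+m.shape[0],x:x+m.shape[1]]=m; return o
def px(m): return np.argwhere(m)[:,::-1]
# hub (brass + key hull)
for n,im,(x,y,w,h) in(("top",t,(295,165,40,35)),("scene",s,(312,215,40,36))):
    c=cv2.cvtColor(im[y:y+h,x:x+w],cv2.COLOR_BGR2HSV)
    br=full((c[:,:,1]>110)*np.uint8(255),x,y); ky=full(((c[:,:,2]>150)&(c[:,:,1]<70))*np.uint8(255),x,y)
    hull=cv2.convexHull(px(br)); P=ray(n,hull[:,0],.044)[:,:2].astype(np.float32)
    print(n,"hub",cv2.fitEllipse(P),cv2.minEnclosingCircle(P))
    k=max(cv2.findContours(ky,0,1)[0],key=cv2.contourArea); m=cv2.drawContours(np.zeros_like(ky),[k],-1,255,-1)
    K=ray(n,px(m),.052)[:,:2].astype(np.float32); r=cv2.minAreaRect(K)
    cov=np.linalg.eigh(np.cov(K.T))[1][:,1]
    print(n,"key",r,K.mean(0),len(K),np.degrees(np.arctan2(cov[1],cov[0])), np.sqrt(12*np.linalg.eigvalsh(np.cov(K.T))))
# fork tops in top view
for (x,y,w,h) in((258,203,18,26),(338,216,18,26)):
    c=cv2.cvtColor(t[y:y+h,x:x+w],cv2.COLOR_BGR2HSV)
    m=cv2.morphologyEx(full((c[:,:,2]>175)*np.uint8(255),x,y),cv2.MORPH_CLOSE,np.ones((5,5)))
    k=max(cv2.findContours(m,0,1)[0],key=cv2.contourArea); r=cv2.minAreaRect(ray("top",k[:,0],.064)[:,:2].astype(np.float32)); print("fork",r)
# head crop
a=cv2.resize(t[205:285,375:495],None,fx=6,fy=6,interpolation=2)[:,:480*1+240]
b=cv2.resize(s[225:275,170:250],None,fx=6,fy=6,interpolation=2)
W=np.zeros((480+0,720,3),np.uint8); cv2.imwrite("pics/crop3.png",a)
# pin / base corner candidates given in crop1 px
c=lambda p:np.array(p)/4.8+[250,125]-.4
print("base",ray("top",[c((32,466)),c((510,546))],.008))
print("railL",ray("top",[c((122,42)),c((72,335))],.083)); print("railR",ray("top",[c((555,108)),c((510,408))],.083))
```

```text
top hub ((0.6049201488494873, -0.006571109872311354), (0.0663822591304779, 0.06909333914518356), 83.89656829833984) ((0.6051478385925293, -0.00582269998267293), 0.03488096222281456)
top key ((0.6064485311508179, -0.006876278668642044), (0.028189806267619133, 0.047673411667346954), 79.12247467041016) [ 0.60637057 -0.00689397] 146 170.3301927306076 [0.02847054 0.04800338]
scene hub ((0.6055794954299927, -0.006857745815068483), (0.06774512678384781, 0.07129140943288803), 53.988670349121094) ((0.6053534746170044, -0.0070939757861196995), 0.0356290228664875)Traceback (most recent call last):
  File "<stdin>", line 11, in <module>
ValueError: max() iterable argument is empty
```

Run:
```python
from h import *
t=cv2.imread("pics/top0.png"); s=cv2.imread("pics/scene0.png")
def full(m,x,y): o=np.zeros((400,640),np.uint8); o[y:y+m.shape[0],x:x+m.shape[1]]=m; return o
def px(m): return np.argwhere(m)[:,::-1]
x,y,w,h=312,215,40,36
c=cv2.cvtColor(s[y:y+h,x:x+w],cv2.COLOR_BGR2HSV)
ky=full(((c[:,:,2]>115)&(c[:,:,1]<75))*np.uint8(255),x,y)
k=max(cv2.findContours(ky,0,1)[0],key=cv2.contourArea); K=ray("scene",k[:,0],.052)[:,:2].astype(np.float32)
print("scene key",cv2.minAreaRect(K),K.mean(0))
for th in(150,175):
  for (x,y,w,h) in((258,203,18,26),(338,216,18,26)):
    c=cv2.cvtColor(t[y:y+h,x:x+w],cv2.COLOR_BGR2HSV)
    m=cv2.morphologyEx(full((c[:,:,2]>th)*np.uint8(255),x,y),cv2.MORPH_CLOSE,np.ones((5,5)))
    cs=cv2.findContours(m,0,1)[0]
    if cs: k=max(cs,key=cv2.contourArea); print(th,"fork",cv2.minAreaRect(ray("top",k[:,0],.064)[:,:2].astype(np.float32)))
cv2.imwrite("pics/crop3.png",cv2.resize(t[205:285,375:495],None,fx=6,fy=6,interpolation=2))
c=lambda p:np.array(p)/4.8+[250,125]-.4
print("base",ray("top",[c((32,466)),c((510,546))],.008))
print("railL",ray("top",[c((122,42)),c((72,335))],.083)); print("railR",ray("top",[c((555,108)),c((510,408))],.083))
```

```text
scene key ((0.6043749451637268, -0.006403271108865738), (0.02855430357158184, 0.048829786479473114), 79.23271179199219) [ 0.60506135 -0.00606462]
150 fork ((0.4985927641391754, 0.12844301760196686), (0.024196147918701172, 0.04863351583480835), 83.07974243164062)
150 fork ((0.46711868047714233, -0.10969309508800507), (0.023746658116579056, 0.0487716868519783), 81.3648452758789)
base [[ 0.48319481  0.16464884  0.008     ]
 [ 0.44045861 -0.14195715  0.008     ]]
railL [[0.74188466 0.11289729 0.083     ]
 [0.55494787 0.13557313 0.083     ]]
railR [[ 0.70827526 -0.15851543  0.083     ]
 [ 0.5178547  -0.13196197  0.083     ]]
```

View pics/crop3.png

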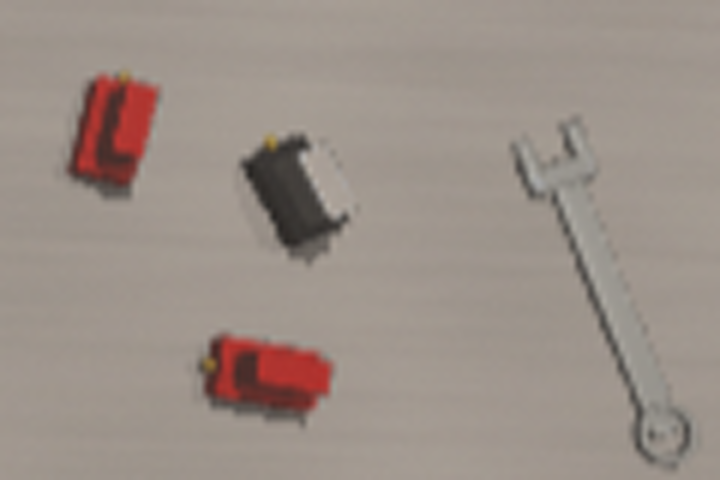

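The third crop shows the black head at crop (300,195), turned about 60° in the image, with its light plate top leaning right to (328,180). The red parts lie 30–40 mm away from it, at (115,130) and (270,375). The fork midpoint and the hub give the same bar seat, about (0.482, 0.0095), with the rig at -7.5°.

```bash
cat >> h.py <<'E'
def psi(s):
    x=rot(s["ee_rot"]).as_matrix()[:,0]; return np.degrees(np.arctan2(x[1],x[0]))
def plan(start,legs):
    """start=(x,y,z,psi deg), legs=[(x,y,z,psi,ncalls)], prints shift+turn of each call in tool axes (tool down)"""
    p=np.array(start,float)
    for l in legs:
        st=(np.array(l[:4])-p)/l[4]
        for i in range(l[4]):
            a=np.radians(p[3]); d=st
            print("  d=%.4f %.4f %.4f az=%.2f"%(d[0]*np.cos(a)+d[1]*np.sin(a), d[0]*np.sin(a)-d[1]*np.cos(a), -d[2], -d[3])); p=p+st
        print("->",p)
def here():
    s=manip.get_state(); z=rot(s["ee_rot"]).as_matrix()[:,2]
    print("t %.2f pos %s psi %.2f tilt %s w %.4f f %.2f F %s"%(s["clock"],s["position"].round(4),psi(s),z.round(4),s["width"],s["gripper_force"],s["contact_force"].round(2)))
    return (*s["position"],psi(s))
E
python3 - <<'E'
from h import *
p=here()
plan(p,[(.4505,.3625,.13,176.4,4),(.4505,.3625,.03,176.4,1)])
t=cv2.imread("pics/top0.png"); s=cv2.imread("pics/scene0.png")
for n,im,(x,y,w,h) in(("top",t,(412,224,26,28)),("scene",s,(186,232,28,32))):
    m=np.zeros((400,640),np.uint8); m[y:y+h,x:x+w]=(im[y:y+h,x:x+w].max(2)<75)*255
    k=max(cv2.findContours(m,0,1)[0],key=cv2.contourArea)
    for z in(0,.024):
        P=ray(n,k[:,0],z)[:,:2].astype(np.float32); print(n,z,cv2.minAreaRect(P)); 
        print(cv2.boxPoints(cv2.minAreaRect(P)).round(4).tolist())
    y2=cv2.inRange(cv2.cvtColor(im[y:y+h,x:x+w],cv2.COLOR_BGR2HSV),(15,120,80),(35,255,255)); q=np.argwhere(y2)[:,::-1]+[x,y]
    print("yellow",q.mean(0),ray(n,[q.mean(0)],.02))
E
```

```text
t 0.10 pos [ 0.2493 -0.5176  0.2306] psi 25.71 tilt [-5.0e-04  1.5e-03 -1.0e+00] w 0.0857 f 0.00 F [-0.68 -0.58  0.5 ]
  d=0.1408 -0.1764 0.0251 az=-37.67
  d=0.2193 -0.0536 0.0251 az=-37.67
  d=0.2063 0.0916 0.0251 az=-37.67
  d=0.1073 0.1986 0.0251 az=-37.67
-> [4.505e-01 3.625e-01 1.300e-01 1.764e+02]
  d=0.0000 0.0000 0.1000 az=0.00
-> [4.505e-01 3.625e-01 3.000e-02 1.764e+02]
top 0 ((0.45170068740844727, -0.3516978919506073), (0.0499173104763031, 0.03380957990884781), 22.54998016357422)
[[0.4221999943256378, -0.3456999957561493], [0.4350999891757965, -0.37689998745918274], [0.4812000095844269, -0.357699990272522], [0.4683000147342682, -0.3264999985694885]]
top 0.024 ((0.44940584897994995, -0.34483087062835693), (0.048984721302986145, 0.033177923411130905), 22.550012588500977)
[[0.4203999936580658, -0.33889999985694885], [0.43309998512268066, -0.3695000112056732], [0.47839999198913574, -0.3508000075817108], [0.4657000005245209, -0.32010000944137573]]
yellow [419.5 228.5] [[ 0.47492226 -0.33571728  0.02      ]]
scene 0 ((0.4386664927005768, -0.3509216606616974), (0.06612356007099152, 0.0361880287528038), 27.403213500976562)
[[0.4009999930858612, -0.35010001063346863], [0.41760000586509705, -0.3822000026702881], [0.4763000011444092, -0.35179999470710754], [0.45969998836517334, -0.319599986076355]]
scene 0.024 ((0.45306596159935, -0.3519040048122406), (0.06479068100452423, 0.035458579659461975), 27.403221130371094)
[[0.41609999537467957, -0.35109999775886536], [0.4325000047683716, -0.38260000944137573], [0.49000000953674316, -0.35269999504089355], [0.47369998693466187, -0.3212999999523163]]
yellow [206.5 255.5] [[ 0.4759208  -0.33806249  0.02      ]]
```

Call:
{"api": "servo_tool", "payload": {
  "series": "0.028 -0.035 0.005 0 0 -7.5 0; 0.056 -0.070 0.010 0 0 -15 0; 0.084 -0.106 0.015 0 0 -22.6 0; 0.113 -0.141 0.020 0 0 -30.1 0; 0.141 -0.176 0.025 0 0 -37.7 0"
}}

```text
clock: 0.6
position: [0.3001, -0.2963, 0.2058]
ee_rot: [-0.0, 0.85, 0.528, 0.0]
contact_force: [0.6, 0.2, 0.8]
width: 0.0855
gripper_force: 0.0
```

Call:
{"api": "servo_tool", "payload": {
  "series": "0.044 -0.011 0.005 0 0 -7.5 0; 0.088 -0.022 0.010 0 0 -15 0; 0.132 -0.032 0.015 0 0 -22.6 0; 0.175 -0.043 0.020 0 0 -30.1 0; 0.219 -0.054 0.025 0 0 -37.7 0"
}}

```text
clock: 1.1
position: [0.3497, -0.0766, 0.1811]
ee_rot: [0.0, 0.634, 0.774, 0.0]
contact_force: [1.1, -0.2, 0.8]
width: 0.0854
gripper_force: 0.0
```

Call:
{"api": "servo_tool", "payload": {
  "series": "0.041 0.018 0.005 0 0 -7.5 0; 0.082 0.037 0.010 0 0 -15 0; 0.124 0.055 0.015 0 0 -22.6 0; 0.165 0.073 0.020 0 0 -30.1 0; 0.206 0.092 0.025 0 0 -37.7 0"
}}

```text
clock: 1.6
position: [0.4001, 0.1435, 0.156]
ee_rot: [0.0, 0.349, 0.937, -0.0]
contact_force: [1.2, -1.6, -0.0]
width: 0.0851
gripper_force: 0.0
```

Call:
{"api": "servo_tool", "payload": {
  "series": "0.022 0.040 0.005 0 0 -7.5 0.3; 0.043 0.080 0.010 0 0 -15 0.4; 0.064 0.119 0.015 0 0 -22.6 0.4; 0.086 0.159 0.020 0 0 -30.1 0.4; 0.107 0.199 0.025 0 0 -37.7 0.4"
}}

```text
clock: 2.1
position: [0.4507, 0.3636, 0.1306]
ee_rot: [-0.0, 0.027, 1.0, -0.0]
contact_force: [1.3, -0.6, 0.4]
width: 0.0512
gripper_force: 0.0
```

Run:
```python
from h import *
p=here(); plan(p,[(.4505,.3625,.03,176.4,1)])
```

```text
t 2.10 pos [0.4507 0.3636 0.1306] psi 176.86 tilt [-6.e-04 -7.e-04 -1.e+00] w 0.0512 f 0.00 F [ 1.32 -0.63  0.43]
  d=0.0001 -0.0011 0.1006 az=0.46
-> [4.505e-01 3.625e-01 3.000e-02 1.764e+02]
```

Call:
{"api": "servo_tool", "payload": {
  "series": "0 -0.001 0.035 0 0 0.4 0.4; 0 -0.001 0.070 0 0 0.4 0.4; 0 -0.001 0.100 0 0 0.4 0.4; 0 -0.001 0.118 0 0 0.4 0.4; 0 -0.001 0.1255 0 0 0.4 0.4"
}}

```text
clock: 2.6
position: [0.4493, 0.3598, 0.0033]
ee_rot: [-0.002, 0.034, 0.999, -0.001]
contact_force: [-0.7, 0.1, 0.3]
width: 0.0511
gripper_force: 0.0
```

Call:
{"api": "servo_tool", "payload": {
  "series": "0 0 0 0 0 0 0.7; 0 0 0 0 0 0 0.9; 0 0 0 0 0 0 1; 0 0 0 0 0 0 1; 0 0 0 0 0 0 1",
  "squeeze": 50
}}

```text
clock: 3.1
position: [0.4516, 0.3612, 0.0069]
ee_rot: [0.001, 0.034, 0.999, 0.001]
contact_force: [-0.6, -0.6, 3.3]
width: 0.0189
gripper_force: 51.6
```

Call:
{"api": "servo_tool", "payload": {
  "series": "0 0 -0.020 0 0 0 1; 0 0 -0.050 0 0 0 1; 0 0 -0.085 0 0 0 1; 0 0 -0.12 0 0 0 1; 0 0 -0.15 0 0 0 1"
}}

```text
clock: 3.6
position: [0.451, 0.3608, 0.1578]
ee_rot: [0.001, 0.034, 0.999, 0.0]
contact_force: [-0.5, 0.2, -1.1]
width: 0.0181
gripper_force: 51.1
```

Run:
```python
from h import *
p=here(); plan(p,[(.482,.0095,.16,82.5,3)])
```

```text
t 3.60 pos [0.451  0.3608 0.1578] psi 176.11 tilt [ 1.2e-03  7.0e-04 -1.0e+00] w 0.0181 f 51.09 F [-0.54  0.19 -1.06]
  d=-0.0183 -0.1161 -0.0007 az=31.20
  d=-0.0758 -0.0899 -0.0007 az=31.20
  d=-0.1114 -0.0376 -0.0007 az=31.20
-> [4.82e-01 9.50e-03 1.60e-01 8.25e+01]
```

Call:
{"api": "servo_tool", "payload": {
  "series": "-0.002 -0.014 0 0 0 3.7 1; -0.006 -0.038 0 0 0 10.2 1; -0.010 -0.064 0 0 0 17.2 1; -0.014 -0.090 0 0 0 24.2 1; -0.018 -0.116 -0.001 0 0 31.2 1"
}}

```text
clock: 4.1
position: [0.4606, 0.2427, 0.1568]
ee_rot: [-0.0, 0.304, 0.953, -0.0]
contact_force: [0.3, 0.4, -1.8]
width: 0.0185
gripper_force: 51.1
```

Call:
{"api": "servo_tool", "payload": {
  "series": "-0.015 -0.018 0 0 0 6.2 1; -0.030 -0.036 0 0 0 12.4 1; -0.045 -0.054 0 0 0 18.7 1; -0.061 -0.072 0 0 0 24.9 1; -0.076 -0.090 -0.001 0 0 31.2 1"
}}

```text
clock: 4.6
position: [0.4711, 0.1254, 0.1578]
ee_rot: [0.0, 0.549, 0.836, -0.0]
contact_force: [-0.1, -0.4, -1.1]
width: 0.0184
gripper_force: 51.1
```

Call:
{"api": "servo_tool", "payload": {
  "series": "-0.025 -0.009 0 0 0 7.2 1; -0.050 -0.017 0 0 0 14.2 1; -0.076 -0.026 0 0 0 21.2 1; -0.098 -0.033 0 0 0 27.5 1; -0.111 -0.038 -0.001 0 0 31.2 1"
}}

```text
clock: 5.1
position: [0.4812, 0.0079, 0.1588]
ee_rot: [0.0, 0.753, 0.658, -0.0]
contact_force: [-0.0, -0.2, 0.2]
width: 0.0186
gripper_force: 51.1
```

Run:
```python
from h import *
p=here()
for n in("top","scene"):
    im=eyes.get_image(n)[:,:,::-1]; cv2.imwrite(f"pics/{n}1.png",im)
p=here(); plan(p,[(.482,.0095,.11,82.5,1)])
t=cv2.imread("pics/top1.png"); s=cv2.imread("pics/scene1.png")
a=cv2.resize(t[180:260,240:375],None,fx=4,fy=4,interpolation=2); b=cv2.resize(s[130:240,230:400],None,fx=2.6,fy=2.6,interpolation=2)
W=np.zeros((a.shape[0]+b.shape[0],max(a.shape[1],b.shape[1]),3),np.uint8); W[:a.shape[0],:a.shape[1]]=a; W[a.shape[0]:,:b.shape[1]]=b
W=W[:600]; cv2.imwrite("pics/both1.png",W)
for n,im in(("top",t),("scene",s)):
    hs=cv2.cvtColor(im,cv2.COLOR_BGR2HSV); m=cv2.inRange(hs,(2,110,50),(14,255,255))
    x,y,w,h=(240,170,140,90) if n=="top" else (230,110,180,130)
    o=np.zeros_like(m); o[y:y+h,x:x+w]=m[y:y+h,x:x+w]; q=np.argwhere(o)[:,::-1]
    print(n,len(q),cv2.minAreaRect(ray(n,q,.171 if n=="top" else .165)[:,:2].astype(np.float32)))
```

```text
t 5.10 pos [0.4812 0.0079 0.1588] psi 82.24 tilt [ 1.e-04 -7.e-04 -1.e+00] w 0.0186 f 51.12 F [-0.   -0.16  0.17]
t 5.20 pos [0.4814 0.008  0.159 ] psi 82.38 tilt [ 5.e-04 -7.e-04 -1.e+00] w 0.0183 f 51.11 F [-0.63 -0.12 -0.9 ]
  d=0.0015 0.0004 0.0490 az=-0.12
-> [4.82e-01 9.50e-03 1.10e-01 8.25e+01]
top 421 ((0.48170843720436096, 0.009463578462600708), (0.28847041726112366, 0.02051536738872528), 82.10545349121094)
scene 733 ((0.48680222034454346, -0.0559697300195694), (0.0899445042014122, 0.4169258773326874), 5.363779067993164)
```

View pics/both1.png

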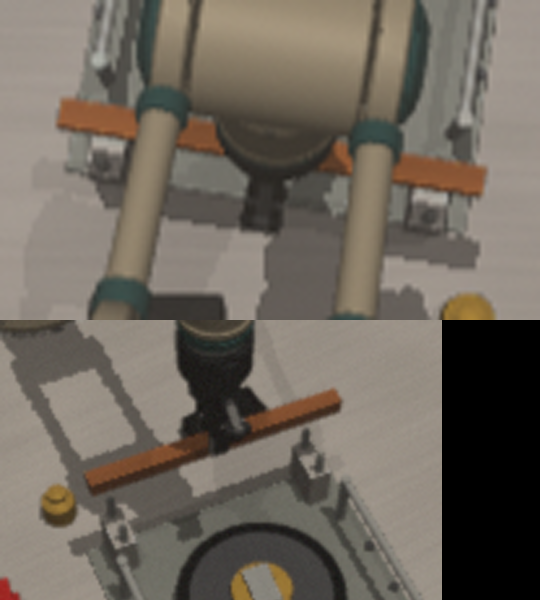

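The bar is held level and lined up: in the top view it runs from crop (62,112) to (483,182), and measures centre (0.482, 0.0095) at 82.1°, which matches the seat. I'll lower it.

Call:
{"api": "servo_tool", "payload": {
  "series": "0 0 0.02 0 0 0 1; 0.001 0 0.040 0 0 0 1; 0.001 0 0.055 0 0 0 1; 0.001 0 0.065 0 0 0 1; 0.001 0 0.072 0 0 0 1"
}}

```text
clock: 5.7
position: [0.4811, 0.0112, 0.0862]
ee_rot: [-0.0, 0.751, 0.66, -0.0]
contact_force: [0.4, -0.8, -0.7]
width: 0.0184
gripper_force: 51.1
```

Call:
{"api": "servo_tool", "payload": {
  "series": "0 0 0.003 0 0 0 1; 0 0 0.007 0 0 0 1; 0 0 0.011 0 0 0 1; 0 0 0.014 0 0 0 1; 0 0 0.014 0 0 0 1"
}}

```text
clock: 6.2
position: [0.4812, 0.0105, 0.0726]
ee_rot: [-0.0, 0.752, 0.659, -0.0]
contact_force: [0.7, -0.4, -1.4]
width: 0.0185
gripper_force: 51.1
```

Still no contact, so I'll continue slowly.

Call:
{"api": "servo_tool", "payload": {
  "series": "0 0 0.001 0 0 0 1; 0 0 0.002 0 0 0 1; 0 0 0.003 0 0 0 1; 0 0 0.004 0 0 0 1; 0 0 0.004 0 0 0 1"
}}

```text
clock: 6.7
position: [0.4817, 0.0105, 0.0708]
ee_rot: [0.001, 0.752, 0.659, 0.0]
contact_force: [-4.7, 0.4, 15.3]
width: 0.0189
gripper_force: 53.1
```

Call:
{"api": "servo_tool", "payload": {
  "series": "0 0 -0.001 0 0 0 1; 0 0 -0.001 0 0 0 0.7; 0 0 -0.001 0 0 0 0.6; 0 0 -0.001 0 0 0 0.5; 0 0 -0.001 0 0 0 0.5"
}}

```text
clock: 7.2
position: [0.4814, 0.0106, 0.0696]
ee_rot: [-0.0, 0.752, 0.659, -0.0]
contact_force: [-0.4, -0.1, 0.4]
width: 0.0427
gripper_force: 0.0
```

Call:
{"api": "servo_tool", "payload": {
  "series": "0 0 -0.005 0 0 0 0.5; 0 0 -0.02 0 0 0 0.5; 0 0 -0.05 0 0 0 0.5; 0 0 -0.09 0 0 0 0.5; 0 0 -0.13 0 0 0 0.5"
}}

```text
clock: 7.7
position: [0.481, 0.0106, 0.2011]
ee_rot: [-0.0, 0.752, 0.659, -0.0]
contact_force: [1.4, 1.1, -0.5]
width: 0.0426
gripper_force: 0.0
```

Run:
```python
from h import *
p=here()
for n in("top","scene"):
    im=eyes.get_image(n)[:,:,::-1]; cv2.imwrite(f"pics/{n}2.png",im)
t=cv2.imread("pics/top2.png"); s=cv2.imread("pics/scene2.png")
a=cv2.resize(t[180:260,240:375],None,fx=4,fy=4,interpolation=2); b=cv2.resize(s[140:240,230:400],None,fx=2.8,fy=2.8,interpolation=2)
W=np.zeros((a.shape[0]+b.shape[0],max(a.shape[1],b.shape[1]),3),np.uint8); W[:a.shape[0],:a.shape[1]]=a; W[a.shape[0]:,:b.shape[1]]=b
cv2.imwrite("pics/both2.png",W)
hs=cv2.cvtColor(t,cv2.COLOR_BGR2HSV); m=cv2.inRange(hs,(2,110,50),(14,255,255)); o=np.zeros_like(m); o[170:260,240:380]=m[170:260,240:380]; q=np.argwhere(o)[:,::-1]
print(cv2.minAreaRect(ray("top",q,.082)[:,:2].astype(np.float32)))
# carry to head, psi 23+? and keep z ~.2
plan(p,[(.450,-.346,.2,23.5,3)])
```

```text
t 7.70 pos [0.481  0.0106 0.2011] psi 82.51 tilt [-9.e-04  1.e-04 -1.e+00] w 0.0426 f 0.00 F [ 1.4   1.15 -0.48]
((0.4823846220970154, 0.01204235851764679), (0.28824329376220703, 0.020396186038851738), 82.51294708251953)
  d=-0.1192 0.0053 0.0004 az=19.67
  d=-0.1105 0.0451 0.0004 az=19.67
  d=-0.0889 0.0796 0.0004 az=19.67
-> [ 0.45  -0.346  0.2   23.5  ]
```

View pics/both2.png

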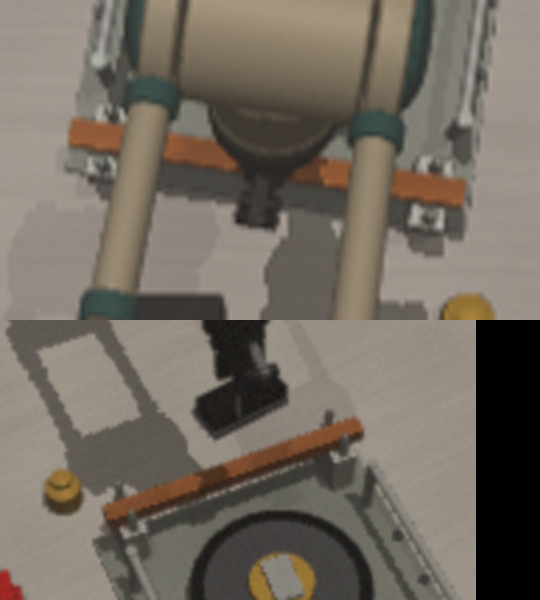

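The bar sits between the pins on both forks (measured at (0.4824, 0.012), 82.5°). The gripper is clear above it. Next I'll go to the head.

Call:
{"api": "servo_tool", "payload": {
  "series": "-0.020 0.001 0 0 0 3.5 0.5; -0.044 0.002 0 0 0 7.3 0.5; -0.069 0.003 0 0 0 11.4 0.5; -0.094 0.004 0 0 0 15.5 0.5; -0.119 0.005 0 0 0 19.7 0.5"
}}

```text
clock: 8.3
position: [0.4703, -0.1088, 0.1993]
ee_rot: [-0.0, 0.854, 0.52, -0.0]
contact_force: [0.7, 0.3, 0.3]
width: 0.0429
gripper_force: 0.0
```

Call:
{"api": "servo_tool", "payload": {
  "series": "-0.022 0.009 0 0 0 3.9 0.5; -0.044 0.018 0 0 0 7.9 0.5; -0.066 0.027 0 0 0 11.8 0.5; -0.088 0.036 0 0 0 15.7 0.5; -0.1105 0.045 0 0 0 19.7 0.5"
}}

```text
clock: 8.8
position: [0.4599, -0.2277, 0.1992]
ee_rot: [-0.0, 0.931, 0.366, -0.0]
contact_force: [0.7, -0.2, -0.8]
width: 0.0427
gripper_force: 0.0
```

Call:
{"api": "servo_tool", "payload": {
  "series": "-0.020 0.018 0 0 0 4.4 0.5; -0.040 0.036 0 0 0 8.7 0.5; -0.058 0.052 0 0 0 12.9 0.5; -0.076 0.068 0 0 0 16.7 0.5; -0.089 0.0795 0 0 0 19.7 0.5"
}}

```text
clock: 9.3
position: [0.4493, -0.3471, 0.1991]
ee_rot: [-0.0, 0.98, 0.201, -0.0]
contact_force: [0.0, 1.1, 0.3]
width: 0.0427
gripper_force: 0.0
```

Run:
```python
from h import *
p=here(); plan(p,[(.451,-.346,.08,23.5,1)])
im=np.ascontiguousarray(eyes.get_image("scene")[:,:,::-1]); cv2.imwrite("pics/scene3.png",im)
im=cv2.imread("pics/scene3.png"); cv2.imwrite("pics/crop3b.png",cv2.resize(im[170:280,140:280],None,fx=5,fy=5,interpolation=2))
```

```text
t 9.30 pos [ 0.4493 -0.3471  0.1991] psi 23.22 tilt [-8.e-04  4.e-04 -1.e+00] w 0.0427 f 0.00 F [0.03 1.06 0.29]
  d=0.0020 -0.0004 0.1191 az=-0.28
-> [ 0.451 -0.346  0.08  23.5  ]
```

View pics/crop3b.png

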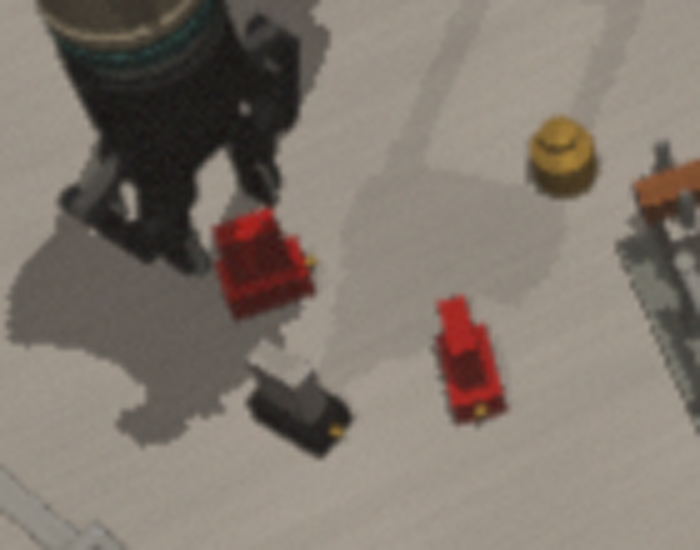

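The fingers hang above and behind the head from this camera. The plate's light top is now visible, with corners near crop (265,341), (315,369), (293,388) and (248,362). I'll use those for the head's position.

Run:
```python
from h import *
c=np.array([(265,341),(315,369),(293,388),(248,362)])/5+[140,170]-.4
P=ray("scene",c,.069)[:,:2].astype(np.float32); print(P, P.mean(0)); print(np.degrees(np.arctan2(*(P[1]-P[0])[::-1])),np.degrees(np.arctan2(*(P[2]-P[3])[::-1])),np.linalg.norm(P[1]-P[0]),np.linalg.norm(P[2]-P[1]))
for n in("scene","top"): print(proj(n,[[.451,-.346,.069]]))
```

```text
[[ 0.43363845 -0.3511921 ]
 [ 0.46426052 -0.33457235]
 [ 0.46905375 -0.3497123 ]
 [ 0.4412182  -0.36448622]] [ 0.4520427  -0.34999073]
28.490345 27.957428 0.03484145 0.015880605
[[196.83053993 241.65177018]]
[[427.68764248 234.91595701]]
```

Call:
{"api": "servo_tool", "payload": {
  "series": "0.002 0.002 0.04 0 0 -2 0.5; 0.002 0.002 0.08 0 0 -2 0.5; 0.002 0.002 0.115 0 0 -2 0.5; 0.002 0.002 0.145 0 0 -2 0.5; 0.002 0.002 0.169 0 0 -2 0.5"
}}

```text
clock: 9.85
position: [0.4516, -0.3453, 0.0287]
ee_rot: [-0.001, 0.975, 0.22, -0.001]
contact_force: [-0.6, -0.1, 0.3]
width: 0.0428
gripper_force: 0.0
```

Call:
{"api": "servo_tool", "payload": {
  "series": "0 0 0 0 0 0 0.55; 0 0 0 0 0 0 0.65; 0 0 0 0 0 0 0.75; 0 0 0 0 0 0 0.85; 0 0 0 0 0 0 0.95",
  "squeeze": 50
}}

```text
clock: 10.35
position: [0.4535, -0.3476, 0.0325]
ee_rot: [0.001, 0.976, 0.22, 0.001]
contact_force: [-0.7, -0.0, 4.5]
width: 0.0155
gripper_force: 51.0
```

Call:
{"api": "servo_tool", "payload": {
  "series": "0 0 0 0 0 0 1; 0 0 0 0 0 0 1; 0 0 0 0 0 0 1"
}}

```text
clock: 10.65
position: [0.4535, -0.3476, 0.0325]
ee_rot: [0.001, 0.976, 0.22, 0.001]
contact_force: [0.3, 0.2, 6.0]
width: 0.0154
gripper_force: 51.3
```

Run:
```python
from h import *
here()
```

```text
t 10.65 pos [ 0.4535 -0.3476  0.0325] psi 25.41 tilt [ 0.0027 -0.0022 -1.    ] w 0.0154 f 51.34 F [0.31 0.19 5.98]
```

Call:
{"api": "servo_tool", "payload": {
  "series": "0 0 -0.01 0 0 0 1; 0 0 -0.035 0 0 0 1; 0 0 -0.07 0 0 0 1; 0 0 -0.11 0 0 0 1; 0 0 -0.15 0 0 0 1"
}}

```text
clock: 11.15
position: [0.4516, -0.3462, 0.1822]
ee_rot: [-0.001, 0.976, 0.22, -0.001]
contact_force: [1.3, -0.5, -2.1]
width: 0.015
gripper_force: 50.0
```

Run:
```python
from h import *
p=here(); plan(p,[(.605,-.0065,.185,-10.3,2)])
plan(p,[(.605,-.0065,.185,-10.3,3)])
```

```text
t 11.15 pos [ 0.4516 -0.3462  0.1822] psi 25.41 tilt [-0.0013  0.001  -1.    ] w 0.0150 f 50.01 F [ 1.3  -0.46 -2.06]
  d=0.1422 -0.1205 -0.0014 az=17.86
  d=0.0984 -0.1583 -0.0014 az=17.86
-> [ 6.05e-01 -6.50e-03  1.85e-01 -1.03e+01]
  d=0.0948 -0.0803 -0.0009 az=11.90
  d=0.0762 -0.0982 -0.0009 az=11.90
  d=0.0543 -0.1118 -0.0009 az=11.90
-> [ 6.05e-01 -6.50e-03  1.85e-01 -1.03e+01]
```

Call:
{"api": "servo_tool", "payload": {
  "series": "0.012 -0.010 0 0 0 1.5 1; 0.030 -0.025 0 0 0 3.8 1; 0.050 -0.042 0 0 0 6.3 1; 0.072 -0.061 0 0 0 9 1; 0.095 -0.080 -0.001 0 0 11.9 1"
}}

```text
clock: 11.65
position: [0.5034, -0.2326, 0.1818]
ee_rot: [-0.0, 0.993, 0.116, -0.001]
contact_force: [-0.2, 0.5, -1.8]
width: 0.0156
gripper_force: 50.1
```

Call:
{"api": "servo_tool", "payload": {
  "series": "0.015 -0.020 0 0 0 2.4 1; 0.030 -0.039 0 0 0 4.8 1; 0.046 -0.059 0 0 0 7.2 1; 0.061 -0.079 0 0 0 9.5 1; 0.076 -0.098 -0.001 0 0 11.9 1"
}}

```text
clock: 12.15
position: [0.5544, -0.1195, 0.1828]
ee_rot: [-0.0, 1.0, 0.013, -0.001]
contact_force: [-0.2, 0.1, -2.7]
width: 0.0157
gripper_force: 50.1
```

Call:
{"api": "servo_tool", "payload": {
  "series": "0.013 -0.026 0 0 0 2.8 1; 0.026 -0.053 0 0 0 5.6 1; 0.038 -0.078 0 0 0 8.3 1; 0.048 -0.099 0 0 0 10.5 1; 0.054 -0.112 -0.001 0 0 11.9 1"
}}

```text
clock: 12.65
position: [0.6055, -0.0054, 0.1836]
ee_rot: [-0.0, 0.996, -0.09, -0.001]
contact_force: [0.4, 0.2, -1.3]
width: 0.0155
gripper_force: 50.0
```

Run:
```python
from h import *
p=here()
for n in("top","scene"): cv2.imwrite(f"pics/{n}4.png",eyes.get_image(n)[:,:,::-1])
p=here(); plan(p,[(.605,-.0065,.115,-10.3,1)])
s=cv2.imread("pics/scene4.png"); q=proj("scene",[[.605,-.0065,.16]])[0].astype(int); print(q)
x,y=q[0]-60,q[1]-50; print(x,y)
cv2.imwrite("pics/crop4.png",cv2.resize(s[y:y+95,x:x+130],None,fx=6,fy=6,interpolation=2))
```

```text
t 12.65 pos [ 0.6055 -0.0054  0.1836] psi -10.28 tilt [-1.2e-03  6.0e-04 -1.0e+00] w 0.0155 f 50.04 F [ 0.35  0.22 -1.27]
t 12.75 pos [ 0.6058 -0.0055  0.1838] psi -10.14 tilt [-4.e-04  7.e-04 -1.e+00] w 0.0154 f 50.06 F [ 0.35 -0.2  -3.25]
  d=-0.0006 0.0012 0.0688 az=0.16
-> [ 6.05e-01 -6.50e-03  1.15e-01 -1.03e+01]
[331 210]
271 160
```

View pics/crop4.png

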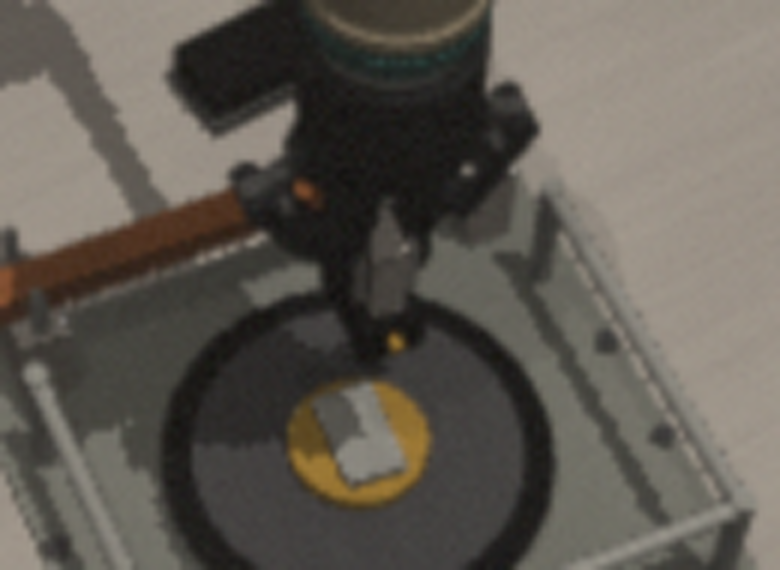

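The head is above the hub, with its yellow mark at crop (395,341) and the plate's end face at about (388,270). The bar is still in the forks. I'll use the mark to find how far off-centre lengthwise the head sits in the grip.

Run:
```python
from h import *
def yel(f,x,y,w,h):
    im=cv2.imread(f)[y:y+h,x:x+w].astype(float); wt=np.clip(np.minimum(im[:,:,1],im[:,:,2])-im[:,:,0]-25,0,None)
    yy,xx=np.mgrid[y:y+h,x:x+w]; return np.array([(xx*wt).sum(),(yy*wt).sum()])/wt.sum()
a=yel("pics/top0.png",412,222,16,14); b=yel("pics/scene0.png",200,248,13,13); c=yel("pics/scene4.png",330,210,14,14); print(a,b,c)
for z in(.006,.012,.018,.024): print(z,ray("top",[a],z)[0,:2],ray("scene",[b],z)[0,:2])
s=manip.get_state(); p=s["position"]; u=np.array([np.cos(np.radians(-10.14)),np.sin(np.radians(-10.14))])
for zb in(.151,.153,.155):
  for zd in(.012,.02):
    d=ray("scene",[c],zb+zd)[0,:2]-p[:2]; print(zb,zd,"along",d@u,"across",d@[-u[1],u[0]])
```

```text
[419.69306931 228.16831683] [206.84745763 255.84745763] [336.46153846 216.58653846]
0.006 [ 0.47758821 -0.34022956] [ 0.46936221 -0.33692937]
0.012 [ 0.47689034 -0.33855856] [ 0.47282482 -0.33724705]
0.018 [ 0.47619247 -0.33688755] [ 0.47628743 -0.33756474]
0.024 [ 0.47549461 -0.33521655] [ 0.47975004 -0.33788242]
0.151 0.012 along 0.02199437342941242 across 0.002550605268844385
0.151 0.02 along 0.026556959927868343 across 0.0002600812801656168
0.153 0.012 along 0.0231350200540264 across 0.00197797427167468
0.153 0.02 along 0.027697606552482323 across -0.0003125497170040889
0.155 0.012 along 0.024275666678640385 across 0.0014053432745049733
0.155 0.02 along 0.028838253177096308 across -0.0008851807141737945
```

Call:
{"api": "servo_tool", "payload": {
  "series": "-0.001 0.001 0.015 0 0 0.1 1; -0.001 0.001 0.035 0 0 0.1 1; -0.001 0.001 0.052 0 0 0.1 1; -0.001 0.001 0.064 0 0 0.1 1; -0.001 0.001 0.070 0 0 0.1 1"
}}

```text
clock: 13.25
position: [0.6034, -0.0088, 0.1126]
ee_rot: [0.0, 0.996, -0.091, -0.001]
contact_force: [0.5, -0.1, -1.9]
width: 0.0154
gripper_force: 50.0
```

Call:
{"api": "servo_tool", "payload": {
  "series": "0 0 0.006 0 0 0 1; 0 0 0.012 0 0 0 1; 0 0 0.017 0 0 0 1; 0 0 0.019 0 0 0 1; 0 0 0.019 0 0 0 1"
}}

```text
clock: 13.75
position: [0.6045, -0.0081, 0.0946]
ee_rot: [0.0, 0.996, -0.09, -0.0]
contact_force: [0.9, -0.0, -1.8]
width: 0.0159
gripper_force: 50.0
```

Run:
```python
from h import *
p=here()
for n in("top","scene"): cv2.imwrite(f"pics/{n}5.png",eyes.get_image(n)[:,:,::-1])
p=here()
s=cv2.imread("pics/scene5.png")
cv2.imwrite("pics/crop5.png",cv2.resize(s[165:255,270:395],None,fx=6,fy=6,interpolation=2))
hs=cv2.cvtColor(cv2.imread("pics/top5.png"),cv2.COLOR_BGR2HSV); m=cv2.inRange(hs,(2,110,50),(14,255,255)); o=np.zeros_like(m); o[170:260,240:380]=m[170:260,240:380]; q=np.argwhere(o)[:,::-1]
print(cv2.minAreaRect(ray("top",q,.082)[:,:2].astype(np.float32)))
im=s[205:245,320:350].astype(float); wt=np.clip(np.minimum(im[:,:,1],im[:,:,2])-im[:,:,0]-25,0,None)
# expected pixel of head's front bottom edge corners and key corners
for z,n in((.062,"head bottom"),(.052,"key")):
    R2=np.radians(-10.3); P=[[.605+x*np.cos(R2)-y*np.sin(R2),-.0065+x*np.sin(R2)+y*np.cos(R2),z] for x,y in((.025,.015),(.025,-.015),(-.025,-.015))]
    print(n,((proj("scene",P)-[270,165]+.4)*6).round())
```

```text
t 13.75 pos [ 0.6045 -0.0081  0.0946] psi -10.38 tilt [-3.e-04 -1.e-04 -1.e+00] w 0.0159 f 50.03 F [ 0.87 -0.03 -1.76]
t 13.85 pos [ 0.6048 -0.0081  0.095 ] psi -10.38 tilt [ 5.e-04 -2.e-04 -1.e+00] w 0.0158 f 50.03 F [-0.13 -1.   -2.34]
((0.4823931157588959, 0.012057662010192871), (0.2882220447063446, 0.020891515538096428), 82.77566528320312)
head bottom [[415. 425.]
 [356. 444.]
 [317. 358.]]
key [[414. 435.]
 [355. 455.]
 [316. 369.]]
```

View pics/crop5.png

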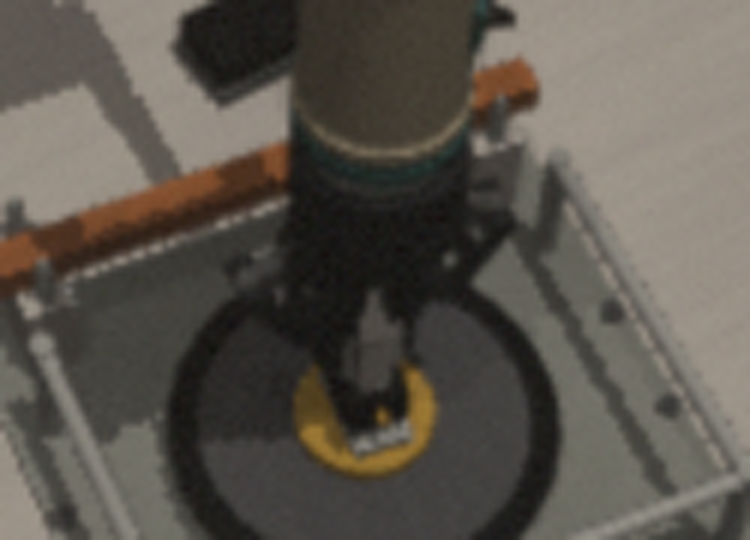

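The head hangs over the key: its front lower edge is near crop (350,432)–(408,415) and the key's front edge at (355,455)–(412,435). The head edge appears slightly farther back or higher than predicted, so I'll check numerically.

Run:
```python
from h import *
s=cv2.imread("pics/scene5.png"); g=s.max(2)
print("cols 326-342, rows 228-244"); print(g[228:245,326:343])
hs=cv2.cvtColor(s,cv2.COLOR_BGR2HSV); print(hs[228:245,326:343,1])
P=manip.get_state()["position"]; R2=np.radians(-10.38); u=np.array([np.cos(R2),np.sin(R2)]); v=np.array([-u[1],u[0]])
for zb in(.062,.066,.070):
    print(zb,"bottom edge mid",proj("scene",[[*(P[:2]+.025*u),zb]]).round(1),"dot",proj("scene",[[*(P[:2]+.0256*u),zb+.018]]).round(1))
print("key front mid",proj("scene",[[*(np.array([.605,-.0065])+.025*u),.052]]).round(1))
```

```text
cols 326-342, rows 228-244
[[ 26  31  40  51  65  66  68  70  63  39  35  73 128 139 115  82  64]
 [ 22  23  29  38  59  63  64  68  51  34  31  54 124 138 136 111  74]
 [ 23  28  27  35  44  47  36  38  32  32  28  43 104 133 141 135  84]
 [ 30  26  30  32  30  26  28  28  26  29  22  40 102 136 144 140  90]
 [ 25  23  28  26  26  24  31  44  30  23  23  43 104 145 153 150 112]
 [ 35  23  28  22  26  22  40  86  60  35  22  45 109 146 150 149 114]
 [ 44  26  24  25  24  27  53 118  89  48  36  72 128 146 152 146 104]
 [ 62  35  24  23  20  26  41  89  88  79  73 120 134 144 150 140  98]
 [ 78  58  33  32  35  39  53  75  87 112 105 127 126 143 144 120  78]
 [ 89  64  50  54  73  73  80 113 119 121 122 126 126 146 149 116  77]
 [ 89  82  78  92 119 107  92 115 115 113  93  93 120 144 140  90  68]
 [ 97 103  90 118 126 125 102  92  96 103 113 121 143 140 115  78  66]
 [121 133 109 100  87  97 103 119 140 146 148 148 139 114  80  68  66]
 [143 148 145 115 114 138 145 149 152 151 145 134 100  77  70  65  68]
 [128 137 139 139 142 146 144 143 140 139 118  88  71  68  67  66  67]
 [ 73  8
[... 845 characters left out ...]
 [160 115  39  22  26  26  22  27  22  29  44  63  94 154 164 127  38]
 [163 149  68  28  20  20  33  55  88 111 131 156 157 168 160  78  35]
 [164 169 138  51  56  81 114 133 164 169 164 167 163 168 115  34  15]
 [169 167 164 135 136 161 165 166 166 171 167 164 150  99  36  12  11]
 [165 168 167 165 162 168 166 166 169 169 166 151  97  30  19  15   8]
 [129 152 168 168 166 163 160 159 156 143 119  78  30  11  23   8  16]
 [ 53  81 116 133 138 131 129 115 103  68  33  15  12  12  11  12  11]]
0.062 bottom edge mid [[333.3 237.2]] dot [[333.7 234.1]]
0.066 bottom edge mid [[333.4 236.5]] dot [[333.7 233.4]]
0.07 bottom edge mid [[333.5 235.8]] dot [[333.8 232.7]]
key front mid [[333.7 238.8]]
```

The mark's measured pixel (333.3, 234) agrees with the head's underside being about 62 mm above the table, which is 10 mm over the key, and centred within about 2–3 mm. The bar hasn't moved. Handing in.

```bash
python3 -c "
from h import *
here(); print(manip.sign_off())"
```

```text
t 13.85 pos [ 0.6048 -0.0081  0.095 ] psi -10.38 tilt [ 5.e-04 -2.e-04 -1.e+00] w 0.0158 f 50.03 F [-0.13 -1.   -2.34]
the job is handed in; nothing more can be done
None
```

The job is handed in at 13.85 s (no verdict was returned): the bar lies across both forks, let go, and the head is held upright about 10 mm above the key, lined up with it and centred to within about 3 mm by my camera measurements.

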